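# Clear the microscopy tray: slide boxes, jar and eyepiece

### The job

Clear the sheet tray: stand the two slide boxes upright in the wooden rack, the tall one next to its end wall and the short one beside it, and push the sliding end stop up until the boxes are snug between stop and wall. Stand the specimen jar upright in the round steel dish and the microscope eyepiece upright in the square lined case, and leave the glass beaker alone.

Things in the scene. Friction and masses are not known exactly. Their poses are not given: they have to be found in the camera images.
- tall_box_mid (a point): Centre of the tall grey slide box: an upright flat box with a blank paper label, 56 mm (its x) by 30 mm (its y) by 84 mm high (z), about 0.15 kg; starts standing on the sheet tray, whose floor is 4 mm above the bench. The point is half-way up, 42 mm above its underside.
- short_box_mid (a point): Centre of the short grey slide box, same make but lower: 56 mm (its x) by 30 mm (its y) by 62 mm high (z), about 0.11 kg; starts standing on the sheet tray. The point is half-way up, 31 mm above its underside.
- jar_mid (a point): Centre of the amber glass specimen jar with a lid, round, 50 mm across and 62 mm high, about 0.13 kg; starts upright on the sheet tray. The point is half-way up, 31 mm above its underside; z is its axis.
- eyepiece_mid (a point): Centre of the microscope eyepiece: a black round barrel 38 mm across and 40 mm high with a steel tube 30 mm across and 20 mm high on top, 60 mm in all, about 0.11 kg; starts upright on the sheet tray, barrel down. The point is half-way up, 30 mm above its underside; z is its axis.
- rack: Fixed wooden rack for slide boxes. Origin: on the bench under the middle of the row, 95 mm from the end wall. The base is 80 mm wide (x), its top is 10 mm above the bench, and the row runs along y. The end wall stands at the +y end: its inner face is at y = +95 mm, its top 80 mm above the bench. The sides are open. Slide boxes stand on the base with their 30 mm thickness along y and 56 mm width along x.
- end_stop (a joint): How far the rack's steel end stop has been slid towards the end wall, in m, 0 to 0.115; it is stiff (about 1.5 N) and stays where it is left. The face of the stop that meets the boxes is at y = -75 mm + this value in the rack's frame, so with two 30 mm boxes snug it reads 0.110. The stop plate is 72 mm wide (x), 8 mm thick, top 79 mm above the bench.
- stop_grip (a point): Point in the grip fin of the end stop: an upright steel fin 10 mm thick (rack's x), 36 mm long (rack's y), top 79 mm above the bench, standing out from the stop plate away from the boxes. The point is in the middle of the fin's length and thickness, 60 mm above the bench; it moves with the stop, and its axes are those of the rack.
- dish: Fixed shallow round steel dish, 144 mm across the rim, 20 mm high, inner floor 4 mm above the bench and about 130 mm across. Origin: on the bench under its centre.
- case: Fixed square open black case with a grey lining, 136 mm by 136 mm outside, 28 mm high, walls 5 mm, lined floor 10 mm above the bench. Origin: on the bench under its centre; x and y along its sides.
- beaker: Clear glass beaker, 60 mm across, 85 mm high, standing on the bench. Origin: centre of its underside. Not part of the work: leave it where it stands.

How it is judged (in metres and radians):
At the end, for the whole second after the job is handed in: Tall box at the rack wall, short box beside it (8 mm; 15 mm across), both upright (0.12 rad), square (0.15 rad), on the base; end stop above 0.105. Jar upright within 45 mm of the dish centre, eyepiece upright within 52 mm of the case centre each way, both on the floor of it. All at rest (y of tall_box_mid in the frame of rack between 0.072 and 0.088 m and x of tall_box_mid in the frame of rack between -0.015 and 0.015 m and height (world z) of tall_box_mid between 0.047 and 0.057 m and angle between each of tall_box_mid, short_box_mid, jar_mid, eyepiece_mid's own z axis and vertical below 0.12 rad and angle between the y axis of each of tall_box_mid, short_box_mid and the y axis of rack, either way round below 0.15 rad and y of short_box_mid in the frame of rack between 0.042 and 0.058 m and x of short_box_mid in the frame of rack between -0.015 and 0.015 m and height (world z) of short_box_mid between 0.036 and 0.046 m and value of joint end_stop between 0.105 and 0.1135 m and horizontal distance between jar_mid and dish below 0.045 m and height (world z) of jar_mid below 0.042 m and x of eyepiece_mid in the frame of case between -0.052 and 0.052 m and y of eyepiece_mid in the frame of case between -0.052 and 0.052 m and height (world z) of eyepiece_mid below 0.047 m and linear speed of each of tall_box, short_box, jar, eyepiece below 0.02 m/s); the robot touches nothing.
It fails at once if the glass beaker was shifted by more than 20 mm or tipped (distance of beaker from where it was at the start of the episode above 0.02 m or angle between beaker's own z axis and vertical above 0.3 rad).
It also fails if it takes over 136 s, if anything falls off the work surface, if the arm or the gripper's body presses on something with over 40 N, if the wrist force passes 120 N, or if a joint passes its speed limit or range.

### The arm

A 6-joint arm with a two-finger parallel gripper is mounted at the origin on the work surface. World frame = base frame: x ahead of the robot, y to its left, z up, the work surface at z = 0. Lengths are in mm, angles in rad, forces in N, time in s.
With the tool pointing down it reaches from about 300 to 875 mm from the base axis. Payload 6.4 kg.
Tool frame: the origin (TCP) lies at the very end of the fingers, on their centre line; the grasp point (between the pads) lies 19 mm behind it; z points along the fingers, y is the direction in which the jaws open and shut (so a half turn about z gives the same grasp; the last joint's range is limited). The gripper opens to 88 mm and grips with 3 to 60 N. Pads are 18 mm wide; open, the fingers measure 123 mm over their backs; the gripper's body (75 mm by 187 mm) begins 45 mm behind the grasp point.
Start: joints at [1.13, 0.181, 1.607, -0, 1.354, -0.206], TCP at [133.76, 559.24, 238.714] pointing down, gripper open.
Joint ranges: [-2.99, 2.99], [-0.89, 2.07], [0.3, 2.58], [-1.14, 4.28], [0, 2.63], [-3.12, 3.12]. Speed limits (rad/s): [2.57, 2.57, 3.01, 3.14, 3.14, 3.14].

### API

Orientations are given as a rotation vector (axis times angle).
In Python, from cell import ctrl gives the robot as it stands.
- The arm moves only by the tool play_rows, never from a script. Its argument "deltas" is a list of rows, each a list of 3 entries, a list of its own where there are three numbers: the shift along the world's x, y, z in mm, then the turn, a rotation vector about the world's x, y, z in degrees, then the finger opening in mm, from 0 to 88.1. In form: [[[x, y, z], [wx, wy, wz], hand], ...]. A call has 1 to 12 rows; each row shifts and turns the commanded pose from where the row before left it; what a row does not reach is not made up. A row lasts 1/12 s, in which the tool goes at most 41.7 mm and 7.16 degrees, less where a joint would pass 70% of its speed; a pose out of reach is approached as far as the arm can. A call with a gripper value outside its range is refused whole. The fingers move at their own pace and stop on an object; "grip_force" is the grip in N (left out, the last holds). Time passes only in rows, so rows that do not move let the fingers close. It gives the time, the measured TCP pose, the force and the opening at its end, in the units of the state.
- ctrl.observe(): the state, without advancing time (a new reading comes with each control period).
- ctrl.grab_frame(name): name is "scene" or "top" or "wrist"; returns a dict with "color" (384x512x3 uint8, blue, green, red), "camera_matrix" (3x3 intrinsics, pixels), "distortion" ([k1, k2, p1, p2, k3] as OpenCV has them; the pictures are not rectified), "extrinsics" (4x4, takes a point from world to camera coordinates); the wrist camera has in their place "hand_eye" (4x4, takes a point from camera to tool coordinates, whose origin is the TCP and whose axes are the flange's). Camera axes: x right, y up, looking along -z (the intrinsics and any distortion apply to the point x, -y, -z); pixel columns grow to the right and rows downward; lengths in mm; the calibration is good to about 2 mm. A picture is of the moment at which its call begins: read the wrist's pose just before it. There is no depth.
- ctrl.finish_job(): hands the job in, once; it reports no verdict.
The state is a dict: "t": time; "q": joint angles; "joint_vel": joint speeds; "tau": joint torques, N m; "position": TCP position; "tcp_rot": TCP orientation; "force": force on the tool from outside, world axes, zero at the start; "ft_torque": the same for the moment, N m; "opening": finger opening in mm.
Only numpy, scipy, OpenCV 4.12 (cv2) and the standard library are available. Lean on these libraries where they do the work, as an engineer would, in place of code of your own. Each camera call takes 0.05 s, during which the arm holds its last target.

## Working session

There is one attempt and no reset: what is moved stays moved. The work goes in short steps, Python scripts to look and compute and a tool call to move; the robot and the scene stay as the last step left them, time stands still between calls to the robot, and variables do not carry over. Pictures are saved under pics/ and viewed, and the job is handed in when it is done.

Besides the shell and the picture viewer there is one more tool, called after ">>>" as name(argument=value, ...), one argument or row to a line, values as JSON. play_rows: Moves the arm, as the interface text tells. Its arguments: {"type":"object","properties":{"deltas":{"type":"array"},"grip_force":{"type":"number"}},"required":["deltas"]}

```bash
mkdir -p pics; ls; python3 - <<'E'
from cell import ctrl
import cv2,json
print(ctrl.observe())
for n in ["scene","top","wrist"]:
    f=ctrl.grab_frame(n); cv2.imwrite(f"pics/{n}0.png",f["color"])
    print(n,{k:(v.tolist() if hasattr(v,'tolist') else v) for k,v in f.items() if k!="color"})
E
```

```text
pics
{'t': 0.0, 'q': array([ 1.12969739e+00,  1.81527542e-01,  1.60799437e+00, -1.06796256e-05,
        1.35380418e+00, -2.06318147e-01]), 'joint_vel': array([ 0.00097756, -0.0014615 , -0.0003509 , -0.0012177 , -0.00054227,
       -0.00134525]), 'tau': array([-1.41089422e-03, -4.33866048e+01, -3.41847181e+01,  7.00045028e-02,
        3.87845573e-02, -9.91073694e-05]), 'position': array([133.52555833, 558.73259619, 237.82432286]), 'tcp_rot': array([-3.67879220e-01, -3.11943273e+00,  2.58622415e-03]), 'force': array([-0.32365455, -0.03540753, -0.33476173]), 'ft_torque': array([-0.0068443 , -0.05908411, -0.06155004]), 'opening': 87.5444515085042}
scene {'camera_matrix': [[443.0296834315628, 0.0, 254.2404223589408], [0.0, 443.0296834315628, 198.42548347638197], [0.0, 0.0, 1.0]], 'distortion': [0.012590652760569468, 0.0, 0.0, 0.0, 0.0], 'extrinsics': [[0.17463011643845694, 0.9846314166713074, 0.002301246737007173, -86.31058406962853], [-0.847067566396898, 0.14904003708870003, 0.5101603721409924, 458.1557078679767], [0.501976952051713, -0.0910386766624635, 0.8600762169484861, -1467.1339944
[... 315 characters left out ...]
3786497533], [0.9945765662535483, -0.018035626542236623, 0.10243129421485618, -575.2368714742964], [-0.1024210344849407, 0.0014940682631021226, 0.9947400160117517, -942.3106672052161], [0.0, 0.0, 0.0, 1.0]]}
wrist {'camera_matrix': [[327.6947800836694, 0.0, 255.52839487953497], [0.0, 327.6947800836694, 186.8935425559838], [0.0, 0.0, 1.0]], 'distortion': [-0.012079345764359097, 0.0, 0.0, 0.0, 0.0], 'hand_eye': [[0.0005019917555909125, 0.9547373851807616, 0.2974496147963194, 77.54164541345966], [0.9999998729245502, -0.0004930790707049746, -0.00010499482128882603, -0.3546800273049877], [4.6423698510439485e-05, 0.29744962970431055, -0.9547375113787075, -145.4522757381627], [0.0, 0.0, 0.0, 1.0]]}
```

View pics/scene0.png

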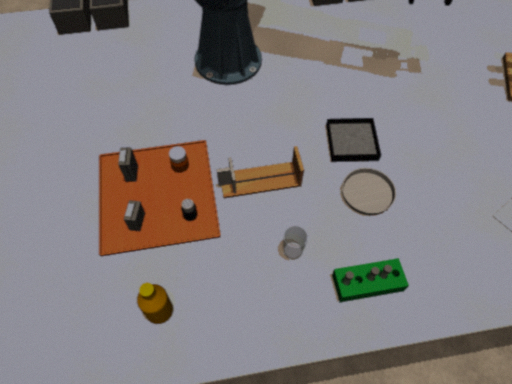

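View pics/top0.png

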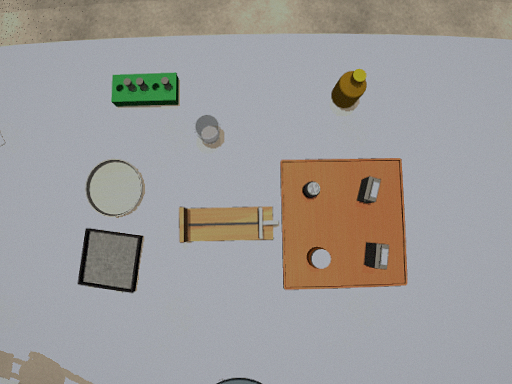

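View pics/wrist0.png

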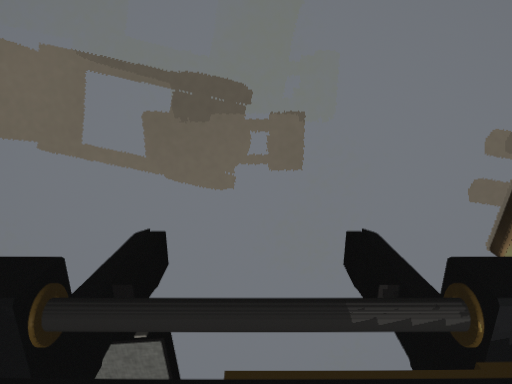

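The scene and top views both show everything. In the top view the tray is on the right, with the eyepiece near (313,189), the jar (320,258) and the boxes (372,190) and (380,256). The rack runs from (182,224) to (273,224) with its wall on the left (+y), the dish is at (115,188), the case at (111,260) and the beaker at (208,130). I'll zoom in next.

```bash
cat > h.py <<'E'
import numpy as np, cv2
from cell import ctrl
from scipy.spatial.transform import Rotation as R
def project(f,P,Tcw=None):
    P=np.atleast_2d(np.asarray(P,float)); E=f["extrinsics"] if Tcw is None else Tcw
    E=np.asarray(E); c=P@E[:3,:3].T+E[:3,3]; c=c*[1,-1,-1]
    p,_=cv2.projectPoints(c.reshape(-1,1,3),np.zeros(3),np.zeros(3),np.asarray(f["camera_matrix"]),np.asarray(f["distortion"],float)); return p.reshape(-1,2)
def unproj(f,px,z,Tcw=None):
    px=np.atleast_2d(np.asarray(px,float)).reshape(-1,1,2); E=np.asarray(f["extrinsics"] if Tcw is None else Tcw)
    u=cv2.undistortPoints(px,np.asarray(f["camera_matrix"]),np.asarray(f["distortion"],float)).reshape(-1,2)
    d=np.c_[u[:,0],-u[:,1],-np.ones(len(u))]@E[:3,:3]; o=-E[:3,:3].T@E[:3,3]
    return o+d*((z-o[2])/d[:,2])[:,None]
def wristT(f,s):
    T=np.eye(4);T[:3,:3]=R.from_rotvec(s["tcp_rot"]).as_matrix();T[:3,3]=s["position"]
    return np.linalg.inv(T@np.asarray(f["hand_eye"]))
def crop(img,x0,y0,x1,y1,k,name):
    cv2.imwrite("pics/"+name,cv2.resize(img[y0:y1,x0:x1],None,fx=k,fy=k,interpolation=cv2.INTER_CUBIC))
E
python3 - <<'E'
import cv2
from h import crop
i=cv2.imread("pics/top0.png")
crop(i,270,150,415,295,4,"t_tray.png"); crop(i,70,150,290,310,3.6,"t_rack.png")
j=cv2.imread("pics/scene0.png")
crop(j,90,130,310,260,3.6,"s_tray.png")
E
```

```text
(no output)
```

View pics/t_tray.png

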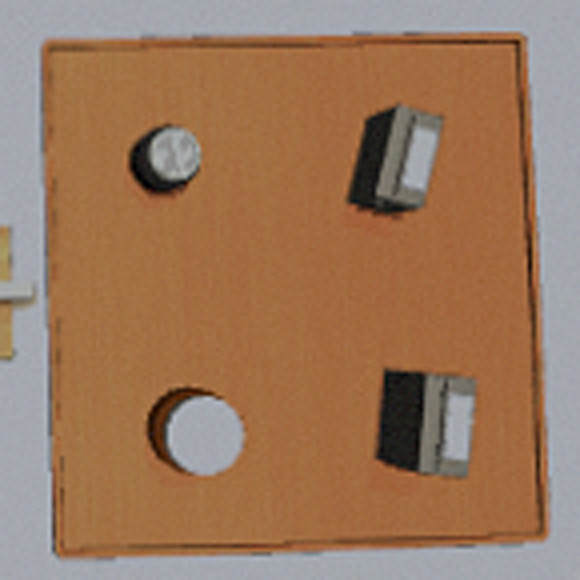

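View pics/t_rack.png

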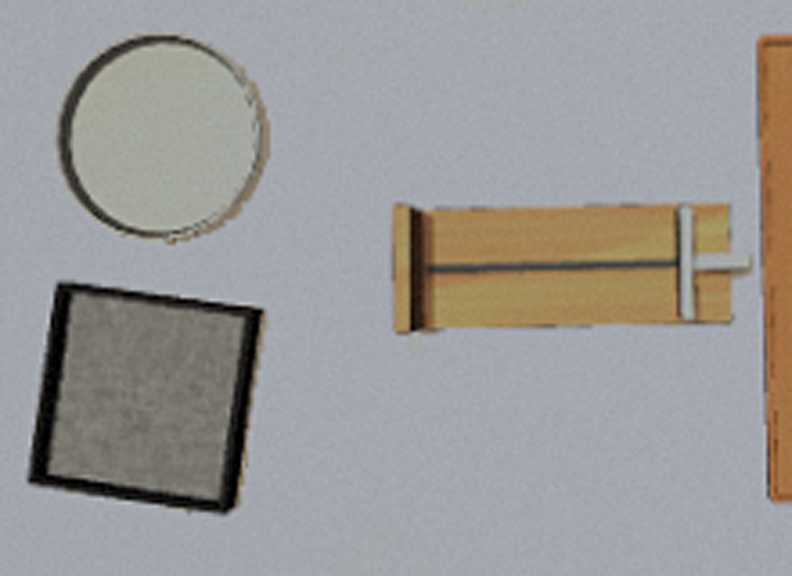

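View pics/s_tray.png

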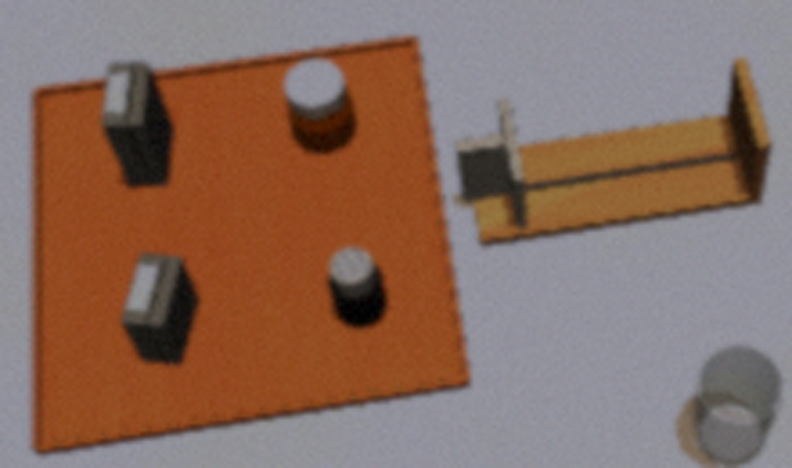

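```bash
cat > m0.py <<'E'
from h import *
f=ctrl.grab_frame("top"); 
def tr(u,x0,y0,k): return (np.asarray(u,float)+.5)/k-.5+[x0,y0]
T=lambda u:tr(u,270,150,4); Rk=lambda u:tr(u,70,150,3.6)
np.set_printoptions(precision=1,suppress=True)
def show(n,p,z):
    w=unproj(f,p,z); print(n,w[:,:2].tolist() if len(w)<2 else w[:,:2].round(1).tolist(),"mean",w.mean(0)[:2])
    if len(w)==4:
        for i in range(4):
            d=w[(i+1)%4]-w[i]; print("   edge",np.linalg.norm(d[:2]).round(1),np.degrees(np.arctan2(d[1],d[0])).round(1))
show("tall",T([[424,374],[475,378],[469,478],[420,474]]),88)
show("short",T([[401,104],[443,116],[428,208],[379,196]]),66)
show("jar",T([[204,434]]),66); show("jar r",T([[164,434],[244,434]]),66)
show("eye",T([[174,153]]),64)
show("wall",Rk([[396,204],[412,204],[412,331],[396,331]]),80)
show("base end",Rk([[730,204],[732,322]]),10)
show("stop",Rk([[679,206],[691,206],[692,320],[681,320]]),79)
show("fin",Rk([[692,254],[750,254],[750,268],[692,268]]),79)
show("dish",Rk([[164,34],[164,240],[58,138],[266,138]]),20)
show("case",Rk([[60,283],[264,309],[229,513],[30,482]]),28)
show("beaker base",[[208,132]],0)
E
python3 m0.py
python3 - <<'E'
from h import *
print(ctrl.observe()['t'])
E
```

```text
tall [[432.3, -315.6], [429.1, -345.1], [373.3, -339.5], [376.6, -311.3]] mean [ 402.8 -327.9]
   edge 29.7 -96.1
   edge 56.1 174.3
   edge 28.4 83.4
   edge 55.9 -4.5
short [[587.8, -316.3], [580.4, -341.1], [526.8, -329.4], [534.4, -300.6]] mean [ 557.3 -321.9]
   edge 25.9 -106.7
   edge 54.8 167.6
   edge 29.8 75.3
   edge 55.7 -16.4
jar [[400.76808127306225, -193.64107389895582]] mean [ 400.8 -193.6]
jar r [[401.4, -170.7], [400.1, -216.6]] mean [ 400.8 -193.7]
eye [[561.8009413193635, -181.88567173936912]] mean [ 561.8 -181.9]
wall [[524.0, 123.9], [523.8, 113.8], [444.6, 114.4], [444.8, 124.4]] mean [484.3 119.1]
   edge 10.1 -90.9
   edge 79.2 179.6
   edge 10.0 89.3
   edge 79.2 -0.3
base end [[523.7, -90.6], [444.7, -90.0]] mean [484.2 -90.3]
stop [[519.7, -53.5], [519.6, -61.0], [448.5, -60.1], [448.7, -53.3]] mean [484.1 -57. ]
   edge 7.5 -91.1
   edge 71.0 179.3
   edge 6.8 88.9
   edge 71.0 -0.2
fin [[489.6, -61.0], [488.9, -97.3], [480.1, -97.1], [480.8, -60.8]] mean [484.9 -79. ]
   edge 36.3 -91.1
   edge 8.7 178.6
   edge 36.2 88.9
   edge 8.7 -1.2
dish [[645.7, 293.0], [505.3, 291.1], [575.6, 366.3], [573.1, 221.5]] mean [574.9 293. ]
   edge 140.5 -179.2
   edge 103.0 46.9
   edge 144.9 -91.0
   edge 102.0 44.6
case [[477.0, 360.2], [458.5, 220.5], [324.5, 244.7], [344.3, 380.7]] mean [401.1 301.5]
   edge 140.9 -97.5
   edge 136.2 169.8
   edge 137.4 81.7
   edge 134.2 -8.8
beaker base [[712.8701107036487, 64.94105968202422]] mean [712.9  64.9]
0.2
```

Every measured size agrees with the given one to within 1–2 mm, apart from a few edges off by up to 5 mm. The tall box is the near one, at about (403,-328). Jaws along x suit every grasp, so I'll turn by -82° while moving over the tray.

>>> play_rows(
  deltas=[
    [[25,-33,0],[0,0,-6.8],88],
    [[25,-33,0],[0,0,-6.8],88],
    [[25,-33,0],[0,0,-6.8],88],
    [[25,-33,0],[0,0,-6.8],88],
    [[25,-33,0],[0,0,-6.8],88],
    [[25,-33,0],[0,0,-6.8],88],
    [[25,-33,0],[0,0,-6.8],88],
    [[25,-33,0],[0,0,-6.8],88],
    [[25,-33,0],[0,0,-6.8],88],
    [[25,-33,0],[0,0,-6.8],88],
    [[25,-33,0],[0,0,-6.8],88],
    [[25,-33,0],[0,0,-6.8],88],
  ],
  grip_force=15,
)

```text
t: 1.2
position: [434.5, 161.3, 238.9]
tcp_rot: [2.323, 2.114, 0.001]
force: [0.6, 0.3, 0.7]
opening: 88.2
```

>>> play_rows(
  deltas=[
    [[-2.5,-40.9,0],[0,0,0],88],
    [[-2.5,-40.9,0],[0,0,0],88],
    [[-2.5,-40.9,0],[0,0,0],88],
    [[-2.5,-40.9,0],[0,0,0],88],
    [[-2.5,-40.9,0],[0,0,0],88],
    [[-2.5,-40.9,0],[0,0,0],88],
    [[-2.5,-40.9,0],[0,0,0],88],
    [[-2.5,-40.9,0],[0,0,0],88],
    [[-2.5,-40.9,0],[0,0,0],88],
    [[-2.5,-40.9,0],[0,0,0],88],
    [[-2.5,-40.9,0],[0,0,0],88],
    [[0,0,0],[0,0,0],88],
  ],
)

```text
t: 2.2
position: [405.2, -293.1, 238.8]
tcp_rot: [2.321, 2.113, -0.003]
force: [-0.5, 0.3, 0.4]
opening: 88.0
```

```bash
cat >> h.py <<'E'
def st():
    s=ctrl.observe(); r=R.from_rotvec(s["tcp_rot"]).as_matrix()
    print("t",round(s["t"],2),"pos",s["position"].round(1),"jaw deg",round(float(np.degrees(np.arctan2(r[1,1],r[0,1]))),2),"z",r[:,2].round(3),"F",s["force"].round(1),"open",round(s["opening"],1),"q6",round(s["q"][5],2)); return s
E
python3 - <<'E'
from h import *
s=st(); f=ctrl.grab_frame("wrist"); cv2.imwrite("pics/w1.png",f["color"]); 
E=wristT(f,s); print(project(f,[[432,-316,88],[429,-345,88],[373,-340,88],[377,-311,88],[403,-328,4]],E))
g=ctrl.grab_frame("top"); cv2.imwrite("pics/top1.png",g["color"])
E
```

```text
t 2.2 pos [ 405.2 -293.1  238.8] jaw deg -5.37 z [ 0.    -0.003 -1.   ] F [-0.5  0.3  0.4] open 88.0 q6 -0.77
[[286.27691772 191.2075056 ]
 [285.13704136 219.52186048]
 [227.65323499 219.74524446]
 [228.21501621 191.34919366]
 [256.7430592  180.96875205]]
```

View pics/w1.png

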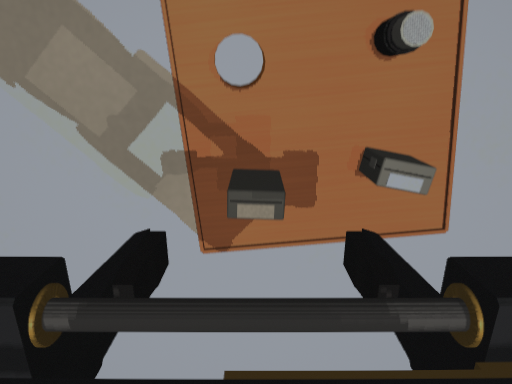

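The wrist view shows the tall box's top at cols 228–285, rows 191–220, which is where I predicted it. Descending.

>>> play_rows(
  deltas=[
    [[-1,-17.5,0],[0,0,0],88],
    [[-1,-17.5,0],[0,0,0],88],
    [[0,0,-35],[0,0,0],88],
    [[0,0,-35],[0,0,0],88],
    [[0,0,-35],[0,0,0],88],
    [[0,0,-35],[0,0,0],88],
    [[0,0,-30],[0,0,0],88],
    [[0,0,-15],[0,0,0],88],
    [[0,0,-9],[0,0,0],88],
    [[0,0,0],[0,0,0],88],
    [[0,0,0],[0,0,0],50],
    [[0,0,0],[0,0,0],50],
  ],
)

```text
t: 3.3
position: [405.2, -322.7, 46.2]
tcp_rot: [2.315, 2.12, -0.0]
force: [-0.2, 0.1, 0.5]
opening: 76.7
```

>>> play_rows(
  deltas=[
    [[0,0,0],[0,0,0],50],
    [[0,0,0],[0,0,0],50],
    [[0,0,0],[0,0,0],50],
    [[0,0,0],[0,0,0],50],
  ],
  grip_force=20,
)

```text
t: 3.63
position: [404.5, -322.2, 45.7]
tcp_rot: [2.316, 2.121, -0.001]
force: [-2.4, 0.6, 6.6]
opening: 56.0
```

```bash
python3 -c "
from h import *
s=st()
f=ctrl.grab_frame('wrist'); cv2.imwrite('pics/w2.png',f['color'])"
```

```text
t 3.63 pos [ 404.5 -322.2   45.7] jaw deg -5.05 z [ 0.001 -0.001 -1.   ] F [-2.4  0.6  6.6] open 56.0 q6 -0.81
```

View pics/w2.png

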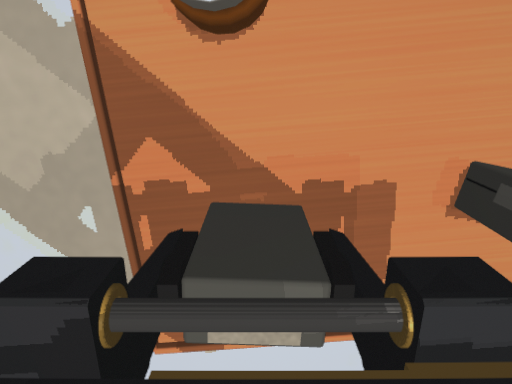

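>>> play_rows(
  deltas=[
    [[0,0,15],[0,0,0],50],
    [[0,0,30],[0,0,0],50],
    [[0,0,35],[0,0,0],50],
    [[0,0,30],[0,0,0],50],
    [[0,0,10],[0,0,0],50],
    [[0,0,0],[0,0,0],50],
  ],
  grip_force=20,
)

```text
t: 4.18
position: [405.6, -323.2, 167.6]
tcp_rot: [2.312, 2.117, -0.001]
force: [-1.0, -0.7, -2.0]
opening: 56.4
```

```bash
python3 -c "
from h import *
s=st()
f=ctrl.grab_frame('wrist'); cv2.imwrite('pics/w3.png',f['color'])
E=wristT(f,s); r=R.from_rotvec(s['tcp_rot']).as_matrix();p=s['position']
# box top at tcp z + 42.5 ; tool x ~ +y
for off in (-8,-6,-4,-2):
    C=[p+r@np.array([off+a,b,-42.5]) for a in(15,-15) for b in (-28,28)]
    print(off,project(f,C,E).round(0).tolist())
"
```

```text
t 4.18 pos [ 405.6 -323.2  167.6] jaw deg -5.05 z [ 0.004 -0.005 -1.   ] F [-1.  -0.7 -2. ] open 56.4 q6 -0.81
-8 [[180.0, 286.0], [334.0, 286.0], [185.0, 352.0], [328.0, 352.0]]
-6 [[180.0, 281.0], [334.0, 281.0], [185.0, 348.0], [329.0, 348.0]]
-4 [[179.0, 276.0], [335.0, 276.0], [185.0, 343.0], [329.0, 344.0]]
-2 [[179.0, 271.0], [335.0, 271.0], [184.0, 339.0], [329.0, 339.0]]
```

View pics/w3.png

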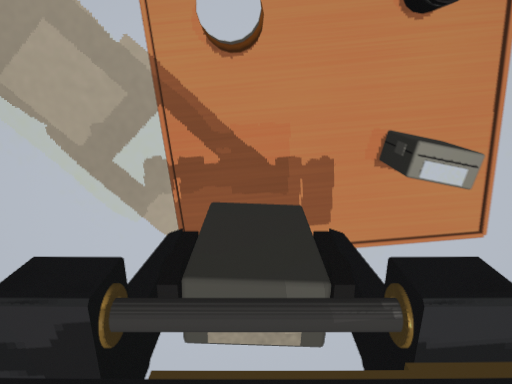

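>>> play_rows(
  deltas=[
    [[3,15,0],[0,0,0.4],50],
    [[7.5,38.5,0],[0,0,0.4],50],
    [[7.5,38.5,0],[0,0,0.4],50],
    [[7.5,38.5,0],[0,0,0.4],50],
    [[7.5,38.5,0],[0,0,0.4],50],
    [[7.5,38.5,0],[0,0,0.4],50],
    [[7.5,38.5,0],[0,0,0.4],50],
    [[7.5,38.5,0],[0,0,0.4],50],
    [[7.5,38.5,0],[0,0,0.4],50],
    [[7.5,38.5,0],[0,0,0.4],50],
    [[7.5,38.5,0],[0,0,0.4],50],
    [[0,20,0],[0,0,0.4],50],
  ],
)

```text
t: 5.23
position: [480.5, 102.7, 162.1]
tcp_rot: [-2.22, -2.217, 0.003]
force: [0.2, 0.4, -1.4]
opening: 55.8
```

>>> play_rows(
  deltas=[
    [[0,0,0],[0,0,0],50],
    [[0,0,0],[0,0,0],50],
  ],
)

```text
t: 5.4
position: [480.1, 99.8, 162.2]
tcp_rot: [-2.22, -2.218, 0.005]
force: [0.4, -0.4, -1.6]
opening: 56.0
```

```bash
python3 -c "
from h import *
s=st()
f=ctrl.grab_frame('top'); cv2.imwrite('pics/top2.png',f['color']); crop(f['color'],150,170,300,280,5,'top2c.png')
"
```

```text
t 5.4 pos [480.1  99.8 162.2] jaw deg -0.06 z [-0.005  0.    -1.   ] F [ 0.4 -0.4 -1.6] open 56.0 q6 -0.04
```

View pics/top2c.png

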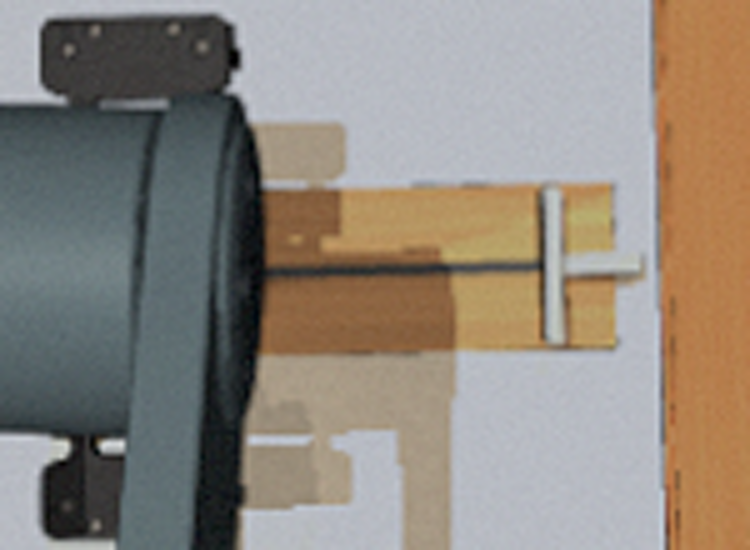

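>>> play_rows(
  deltas=[
    [[2,0,-20],[0,0,0],50],
    [[2,0,-30],[0,0,0],50],
    [[0,0,-30],[0,0,0],50],
    [[0,0,-15],[0,0,0],50],
    [[0,0,-8],[0,0,0],50],
    [[0,0,-3],[0,0,0],50],
    [[0,0,0],[0,0,0],50],
    [[0,0,0],[0,0,0],50],
  ],
)

```text
t: 6.12
position: [487.0, 97.8, 59.5]
tcp_rot: [2.226, 2.215, 0.001]
force: [0.1, -0.3, -1.1]
opening: 55.9
```

```bash
python3 -c "
from h import *
s=st()
f=ctrl.grab_frame('scene'); crop(f['color'],200,120,350,220,5,'sc3.png')
"
```

```text
t 6.12 pos [487.   97.8  59.5] jaw deg -0.3 z [ 0.001 -0.    -1.   ] F [ 0.1 -0.3 -1.1] open 55.9 q6 -0.04
```

View pics/sc3.png

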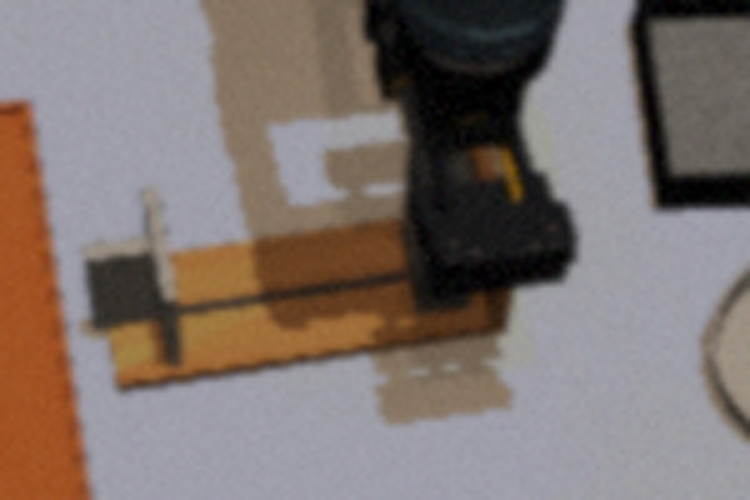

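>>> play_rows(
  deltas=[
    [[-1,1,-3],[0,0,0],50],
    [[-1,1,-3],[0,0,0],50],
    [[0,0,-1],[0,0,0],50],
    [[0,0,0],[0,0,0],50],
    [[0,0,0],[0,0,0],50],
  ],
)

```text
t: 6.58
position: [484.3, 100.4, 51.8]
tcp_rot: [2.226, 2.217, 0.0]
force: [-0.9, -0.6, -1.4]
opening: 56.0
```

>>> play_rows(
  deltas=[
    [[0,0,-1],[0,0,0],50],
    [[0,0,-0.5],[0,0,0],50],
    [[0,0,0],[0,0,0],50],
  ],
)

```text
t: 6.83
position: [484.4, 100.5, 51.7]
tcp_rot: [-2.226, -2.217, 0.0]
force: [-6.7, 0.3, 15.3]
opening: 55.8
```

Contact: 15 N at z 51.7, as computed. Releasing gently and rising.

>>> play_rows(
  deltas=[
    [[0,0,0.5],[0,0,0],64],
    [[0,0,0.5],[0,0,0],72],
    [[0,0,0],[0,0,0],80],
    [[0,0,0],[0,0,0],80],
    [[0,0,10],[0,0,0],80],
    [[0,0,30],[0,0,0],80],
    [[0,0,40],[0,0,0],80],
    [[0,0,40],[0,0,0],88],
    [[0,-35,15],[0,0,0],88],
    [[0,-40,0],[0,0,0],88],
    [[0,-40,0],[0,0,0],88],
    [[0,-40,0],[0,0,0],88],
  ],
)

```text
t: 7.83
position: [484.4, -56.0, 187.8]
tcp_rot: [2.223, 2.217, 0.002]
force: [0.6, -0.6, 0.0]
opening: 88.4
```

```bash
python3 -c "
from h import *
s=st()
f=ctrl.grab_frame('top'); crop(f['color'],150,170,300,280,5,'top4c.png')
f=ctrl.grab_frame('wrist'); cv2.imwrite('pics/w4.png',f['color'])
"
```

```text
t 7.83 pos [484.4 -56.  187.8] jaw deg -0.17 z [ 0.002 -0.001 -1.   ] F [ 0.6 -0.6  0. ] open 88.4 q6 -0.36
```

View pics/top4c.png

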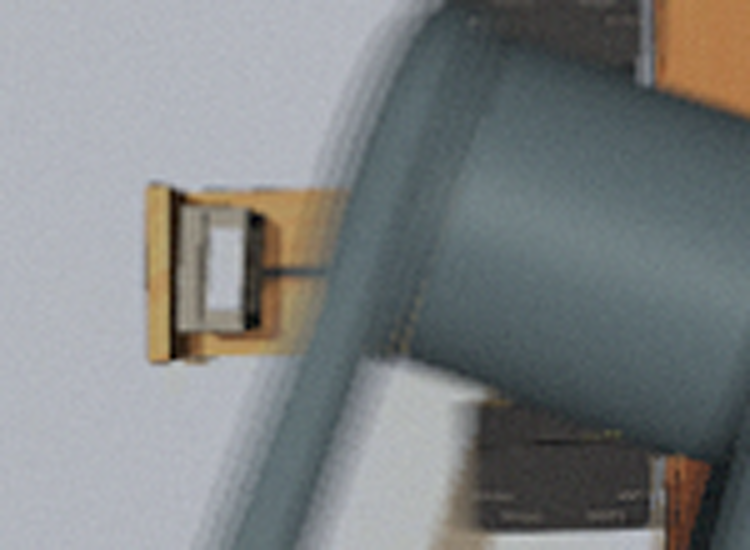

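View pics/w4.png

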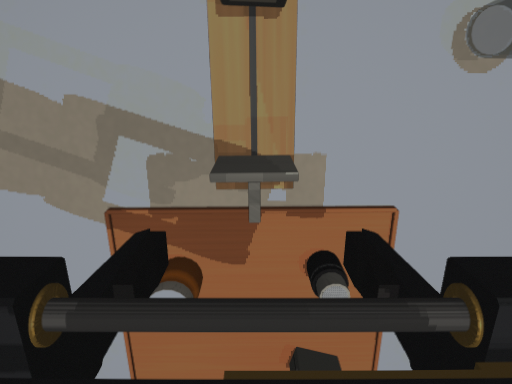

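The tall box stands square about 5 mm from the wall (top-crop cols 180–250). Next, the short box.

>>> play_rows(
  deltas=[
    [[10,-35,0],[0,0,-2],88],
    [[10,-36,0],[0,0,-2],88],
    [[10,-36,0],[0,0,-2],88],
    [[10,-36,0],[0,0,-2],88],
    [[10,-36,0],[0,0,-2],88],
    [[10,-36,0],[0,0,-2],88],
    [[10,-10,0],[0,0,-2],88],
    [[0,0,0],[0,0,0],88],
    [[0,0,0],[0,0,0],88],
  ],
)

```text
t: 8.68
position: [554.2, -279.1, 186.0]
tcp_rot: [-2.478, -1.928, -0.0]
force: [0.0, 0.6, 0.3]
opening: 87.9
```

```bash
python3 -c "
from h import *
s=st()
f=ctrl.grab_frame('wrist'); cv2.imwrite('pics/w5.png',f['color'])
E=wristT(f,s); print(project(f,[[587.8,-316.3,66],[580.4,-341.1,66],[526.8,-329.4,66],[534.4,-300.6,66]],E).round(0).tolist())
"
```

```text
t 8.68 pos [ 554.2 -279.1  186. ] jaw deg -14.23 z [-0.001  0.001 -1.   ] F [0.  0.6 0.3] open 87.9 q6 -0.41
[[304.0, 211.0], [302.0, 238.0], [240.0, 240.0], [240.0, 209.0]]
```

View pics/w5.png

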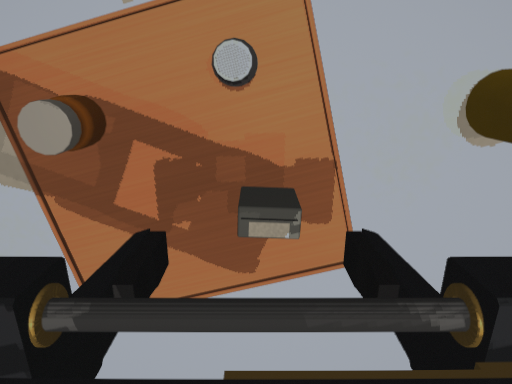

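```bash
python3 -c "
import sys
from h import *
s=ctrl.observe()
f=ctrl.grab_frame('wrist'); crop(f['color'],220,170,320,250,7,'w5c.png')
E=wristT(f,s)
w=unproj(f,[[238,207],[299,208],[299,238],[238,236]],66,E); print(w.round(1), w.mean(0))
d=w[1]-w[0]; print(np.linalg.norm(d),np.degrees(np.arctan2(d[1],d[0])))
d=w[2]-w[3]; print(np.linalg.norm(d),np.degrees(np.arctan2(d[1],d[0])))
"
```

```text
[[ 532.8 -297.8   66. ]
 [ 583.8 -311.6   66. ]
 [ 577.9 -339.6   66. ]
 [ 525.6 -324.4   66. ]] [ 555.03329982 -318.32995325   66.        ]
52.79948368837013 -15.111005181943856
54.401602051299314 -16.170184646536423
```

View pics/w5c.png

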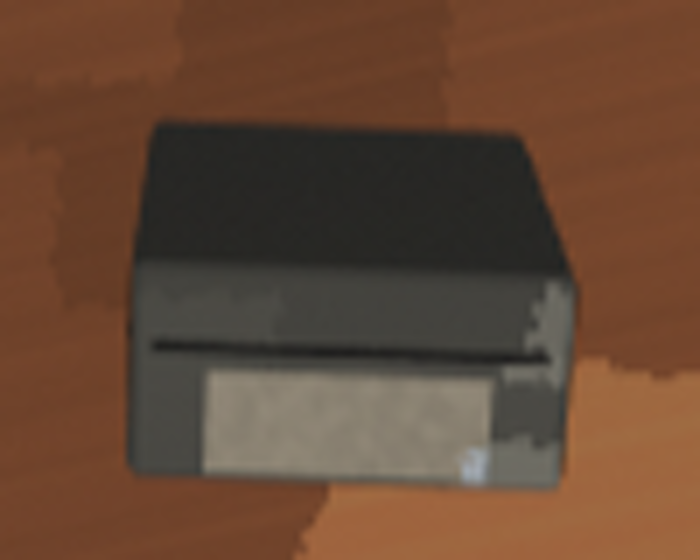

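>>> play_rows(
  deltas=[
    [[0.5,-11,0],[0,0,-0.6],88],
    [[0.5,-11,0],[0,0,-0.6],88],
    [[1,-11,0],[0,0,-0.5],88],
    [[0,-8,-15],[0,0,0],88],
    [[0,0,-30],[0,0,0],88],
    [[0,0,-30],[0,0,0],88],
    [[0,0,-30],[0,0,0],88],
    [[0,0,-25],[0,0,0],88],
    [[0,0,-14],[0,0,0],88],
    [[0,0,-6],[0,0,0],88],
    [[0,0,0],[0,0,0],88],
  ],
)

```text
t: 9.7
position: [555.3, -320.4, 34.3]
tcp_rot: [-2.506, -1.889, 0.001]
force: [0.3, -0.5, -0.6]
opening: 88.1
```

```bash
python3 -c "
from h import *
s=st()"
```

```text
t 9.7 pos [ 555.3 -320.4   34.3] jaw deg -15.98 z [-0.002  0.002 -1.   ] F [ 0.3 -0.5 -0.6] open 88.1 q6 -0.43
```

>>> play_rows(
  deltas=[
    [[0,0,0],[0,0,0],50],
    [[0,0,0],[0,0,0],50],
    [[0,0,0],[0,0,0],50],
    [[0,0,0],[0,0,0],50],
    [[0,0,0],[0,0,0],50],
    [[0,0,0],[0,0,0],50],
  ],
  grip_force=18,
)

```text
t: 10.2
position: [556.7, -321.0, 37.3]
tcp_rot: [2.507, 1.891, 0.0]
force: [-0.4, 0.6, 4.6]
opening: 55.6
```

>>> play_rows(
  deltas=[
    [[0,0,15],[0,0,0],50],
    [[0,0,30],[0,0,0],50],
    [[0,0,35],[0,0,0],50],
    [[0,0,30],[0,0,0],50],
    [[0,0,10],[0,0,0],50],
    [[0,0,0],[0,0,0],50],
  ],
)

```text
t: 10.7
position: [558.1, -322.1, 160.7]
tcp_rot: [2.502, 1.888, 0.003]
force: [0.6, 0.0, -1.7]
opening: 55.9
```

```bash
python3 -c "
from h import *
s=st()
f=ctrl.grab_frame('wrist'); cv2.imwrite('pics/w6.png',f['color'])
E=wristT(f,s); r=R.from_rotvec(s['tcp_rot']).as_matrix();p=s['position']
for off in (-6,-4,-2,0,2):
    C=[p+r@np.array([off+a,b,-32]) for a in(15,-15) for b in (-28,28)]
    print(off,project(f,C,E).round(0).tolist())
"
```

```text
t 10.7 pos [ 558.1 -322.1  160.7] jaw deg -15.95 z [ 0.006 -0.005 -1.   ] F [ 0.6  0.  -1.7] open 55.9 q6 -0.43
-6 [[185.0, 265.0], [328.0, 266.0], [190.0, 328.0], [323.0, 328.0]]
-4 [[185.0, 261.0], [328.0, 261.0], [190.0, 324.0], [323.0, 325.0]]
-2 [[185.0, 256.0], [329.0, 256.0], [189.0, 320.0], [324.0, 321.0]]
0 [[184.0, 252.0], [329.0, 252.0], [189.0, 316.0], [324.0, 317.0]]
2 [[184.0, 247.0], [329.0, 247.0], [189.0, 312.0], [324.0, 313.0]]
```

View pics/w6.png

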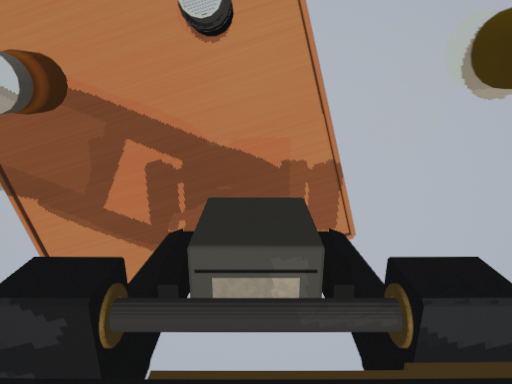

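>>> play_rows(
  deltas=[
    [[-5,15,0],[0,0,1.3],50],
    [[-7,35,0],[0,0,1.3],50],
    [[-7,38,0],[0,0,1.3],50],
    [[-7,38,0],[0,0,1.3],50],
    [[-7,38,0],[0,0,1.3],50],
    [[-7,38,0],[0,0,1.3],50],
    [[-7,38,0],[0,0,1.3],50],
    [[-7,38,0],[0,0,1.3],50],
    [[-7,38,0],[0,0,1.3],50],
    [[-7,38,0],[0,0,1.3],50],
    [[-5,20,0],[0,0,1.3],50],
    [[0,10,0],[0,0,1.3],50],
  ],
)

```text
t: 11.75
position: [480.1, 66.3, 153.6]
tcp_rot: [-2.22, -2.216, 0.005]
force: [-0.3, 0.4, -0.6]
opening: 55.6
```

>>> play_rows(
  deltas=[
    [[0,0,0],[0,0,0],50],
    [[0,0,0],[0,0,0],50],
  ],
)

```text
t: 11.92
position: [482.9, 63.0, 155.1]
tcp_rot: [-2.227, -2.214, 0.002]
force: [-0.3, -0.2, -0.5]
opening: 56.0
```

```bash
python3 -c "
from h import *
s=st()
f=ctrl.grab_frame('wrist'); cv2.imwrite('pics/w7.png',f['color'])
E=wristT(f,s)
w=unproj(f,[[200,200]],94,E)
print(project(f,[[456,80,94],[512,80,94],[456,110,94],[512,110,94]],E))
"
```

```text
t 11.92 pos [482.9  63.  155.1] jaw deg -0.32 z [-0.002 -0.    -1.   ] F [-0.3 -0.2 -0.5] open 56.0 q6 -0.11
[[215.43181531 180.46793781]
 [300.784571   180.09482439]
 [213.46310852 134.68453384]
 [302.48920285 134.25603825]]
```

View pics/w7.png

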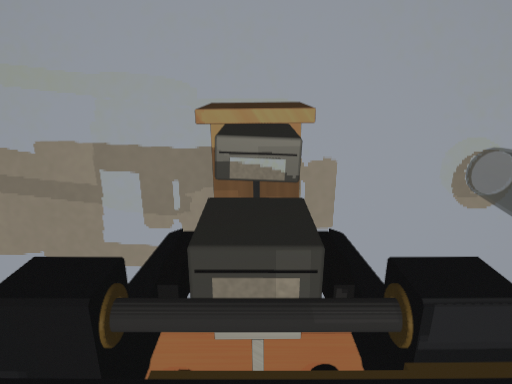

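>>> play_rows(
  deltas=[
    [[1,-3,-15],[0,0,0],50],
    [[0,0,-30],[0,0,0],50],
    [[0,0,-30],[0,0,0],50],
    [[0,0,-20],[0,0,0],50],
    [[0,0,-8],[0,0,0],50],
    [[0,0,-3],[0,0,0],50],
    [[0,0,0],[0,0,0],50],
    [[0,0,0],[0,0,0],50],
  ],
)

```text
t: 12.63
position: [485.4, 59.6, 51.2]
tcp_rot: [2.228, 2.213, 0.002]
force: [-0.3, -0.2, -1.5]
opening: 55.7
```

>>> play_rows(
  deltas=[
    [[0,0,-3],[0,0,0],50],
    [[0,0,-3],[0,0,0],50],
    [[0,0,-1],[0,0,0],50],
    [[0,0,-1],[0,0,0],50],
    [[0,0,0],[0,0,0],50],
  ],
)

```text
t: 13.05
position: [484.6, 60.4, 43.2]
tcp_rot: [2.227, 2.215, 0.0]
force: [-4.2, 0.2, 8.2]
opening: 56.1
```

Contact at 43.2, also as predicted. Releasing, then moving over the fin.

>>> play_rows(
  deltas=[
    [[0,0,0.5],[0,0,0],64],
    [[0,0,0.5],[0,0,0],72],
    [[0,0,0],[0,0,0],80],
    [[0,0,0],[0,0,0],80],
    [[0,0,10],[0,0,0],80],
    [[0,0,30],[0,0,0],80],
    [[0,0,40],[0,0,0],70],
    [[0,0,10],[0,0,0],60],
    [[0,-35,0],[0,0,0],50],
    [[0,-38,0],[0,0,0],44],
    [[0,-38,0],[0,0,0],44],
    [[0,-25,0],[0,0,0],44],
  ],
)

```text
t: 14.05
position: [484.5, -78.3, 134.2]
tcp_rot: [2.227, 2.213, 0.0]
force: [0.5, 0.2, 0.0]
opening: 44.5
```

>>> play_rows(
  deltas=[
    [[0,0,0],[0,0,0],44],
    [[0,0,0],[0,0,0],44],
  ],
)

```text
t: 14.22
position: [484.3, -76.8, 133.6]
tcp_rot: [2.231, 2.211, 0.001]
force: [-0.1, -0.3, 0.8]
opening: 44.2
```

```bash
python3 -c "
from h import *
s=st()
f=ctrl.grab_frame('wrist'); cv2.imwrite('pics/w8.png',f['color'])
E=wristT(f,s)
print(project(f,[[480,-61,79],[490,-61,79],[480,-97,79],[490,-97,79],[448,-53,79],[520,-53,79],[456,45,72],[512,45,72],[512,75,72]],E))
f=ctrl.grab_frame('top'); crop(f['color'],150,170,300,280,5,'top8c.png')
"
```

```text
t 14.22 pos [484.3 -76.8 133.6] jaw deg -0.53 z [ 0.  0. -1.] F [-0.1 -0.3  0.8] open 44.2 q6 -0.39
[[249.38293096 185.00883507]
 [265.0511496  184.87694361]
 [250.15037128 236.31368369]
 [265.05142413 236.19324075]
 [198.53153173 173.31912895]
 [312.59507186 172.34939082]
 [204.46905542   2.30621529]
 [303.62269852   1.34691292]
 [305.42864376 -60.63550557]]
```

View pics/w8.png

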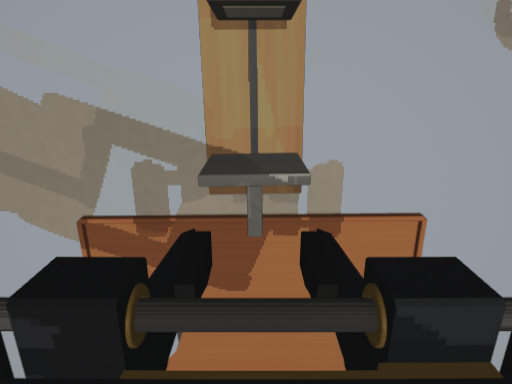

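View pics/top8c.png

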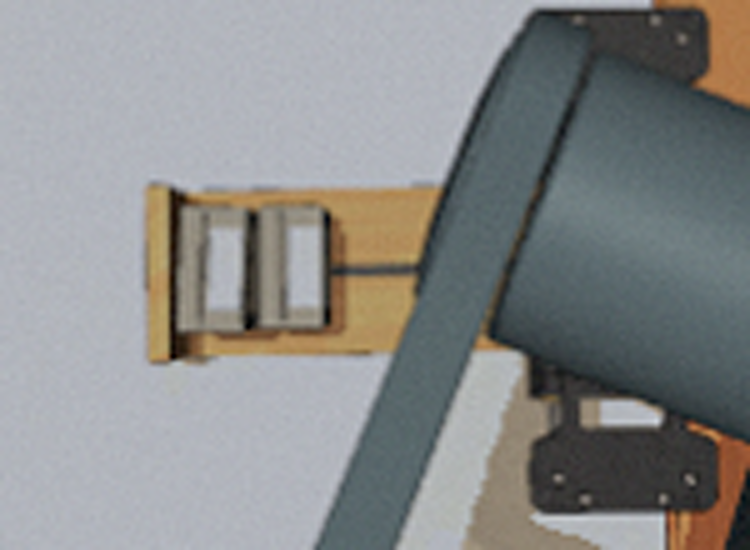

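Both boxes stand side by side at the wall, and the fin is centred between the fingers (cols 247–262). Grip it and slide.

>>> play_rows(
  deltas=[
    [[-0.5,-1,-20],[0,0,0],44],
    [[-0.5,-1,-30],[0,0,0],44],
    [[0,0,-25],[0,0,0],44],
    [[0,0,-13],[0,0,0],44],
    [[0,0,-4],[0,0,0],44],
    [[0,0,0],[0,0,0],5],
    [[0,0,0],[0,0,0],5],
    [[0,0,0],[0,0,0],5],
    [[0,0,0],[0,0,0],5],
    [[0,0,0],[0,0,0],5],
  ],
  grip_force=15,
)

```text
t: 15.15
position: [484.1, -77.9, 42.3]
tcp_rot: [2.227, 2.213, 0.001]
force: [-0.5, -0.3, -0.4]
opening: 12.9
```

```bash
python3 -c "
from h import *
s=st()"
```

```text
t 15.15 pos [484.1 -77.9  42.3] jaw deg -0.35 z [ 0.002 -0.001 -1.   ] F [-0.5 -0.3 -0.4] open 12.9 q6 -0.4
```

>>> play_rows(
  deltas=[
    [[0,0,0],[0,0,0],5],
    [[0,0,0],[0,0,0],5],
    [[0,5,0],[0,0,0],5],
    [[0,10,0],[0,0,0],5],
    [[0,10,0],[0,0,0],5],
    [[0,10,0],[0,0,0],5],
    [[0,10,0],[0,0,0],5],
    [[0,10,0],[0,0,0],5],
    [[0,10,0],[0,0,0],5],
    [[0,10,0],[0,0,0],5],
    [[0,10,0],[0,0,0],5],
    [[0,5,0],[0,0,0],5],
  ],
)

```text
t: 16.15
position: [483.1, 12.8, 42.1]
tcp_rot: [2.227, 2.216, -0.001]
force: [-4.7, -0.9, 8.5]
opening: 9.9
```

>>> play_rows(
  deltas=[
    [[0,3,0],[0,0,0],5],
    [[0,3,0],[0,0,0],5],
    [[0,2,0],[0,0,0],5],
    [[0,0,0],[0,0,0],5],
  ],
)

```text
t: 16.48
position: [483.1, 20.5, 42.1]
tcp_rot: [-2.227, -2.215, 0.001]
force: [-4.3, 0.4, 9.6]
opening: 9.9
```

>>> play_rows(
  deltas=[
    [[0,2,0],[0,0,0],5],
    [[0,2,0],[0,0,0],5],
    [[0,0,0],[0,0,0],5],
  ],
)

```text
t: 16.73
position: [483.1, 24.2, 42.1]
tcp_rot: [2.228, 2.215, -0.001]
force: [-5.2, -0.6, 10.2]
opening: 9.9
```

>>> play_rows(
  deltas=[
    [[0,1,0],[0,0,0],5],
    [[0,1,0],[0,0,0],5],
    [[0,0,0],[0,0,0],5],
  ],
)

```text
t: 16.98
position: [483.0, 25.9, 42.1]
tcp_rot: [2.228, 2.215, -0.002]
force: [-5.2, -2.6, 9.0]
opening: 9.9
```

>>> play_rows(
  deltas=[
    [[0,1,0],[0,0,0],5],
    [[0,1,0],[0,0,0],5],
    [[0,0,0],[0,0,0],5],
  ],
)

```text
t: 17.23
position: [483.0, 27.8, 42.1]
tcp_rot: [2.227, 2.215, -0.002]
force: [-6.0, -1.9, 8.8]
opening: 10.0
```

```bash
python3 -c "
from h import *
s=st()
f=ctrl.grab_frame('wrist'); cv2.imwrite('pics/w9.png',f['color'])
f=ctrl.grab_frame('scene'); crop(f['color'],200,120,350,220,5,'sc9.png')
"
```

```text
t 17.23 pos [483.   27.8  42.1] jaw deg -0.32 z [-0.001 -0.001 -1.   ] F [-6.  -1.9  8.8] open 10.0 q6 -0.18
```

View pics/w9.png

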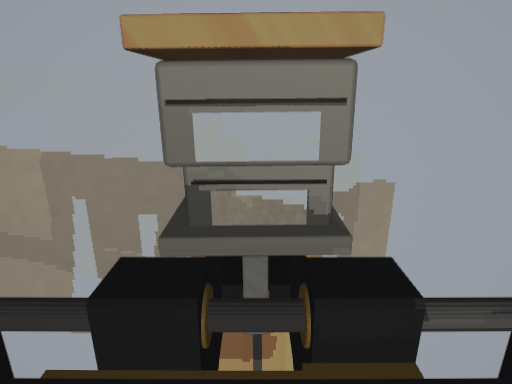

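>>> play_rows(
  deltas=[
    [[0,1,0],[0,0,0],5],
    [[0,0,0],[0,0,0],5],
  ],
)

```text
t: 17.5
position: [483.0, 28.8, 42.1]
tcp_rot: [2.227, 2.215, -0.002]
force: [-5.9, -1.9, 10.0]
opening: 9.5
```

>>> play_rows(
  deltas=[
    [[0,1,0],[0,0,0],5],
    [[0,0,0],[0,0,0],5],
  ],
)

```text
t: 17.67
position: [483.0, 29.8, 42.1]
tcp_rot: [2.227, 2.215, -0.002]
force: [-6.6, -2.1, 8.9]
opening: 9.7
```

>>> play_rows(
  deltas=[
    [[0,1,0],[0,0,0],5],
    [[0,0,0],[0,0,0],5],
  ],
)

```text
t: 17.83
position: [483.0, 30.8, 42.1]
tcp_rot: [2.227, 2.215, -0.002]
force: [-5.8, -2.5, 9.6]
opening: 9.7
```

>>> play_rows(
  deltas=[
    [[0,1,0],[0,0,0],5],
    [[0,0,0],[0,0,0],5],
  ],
)

```text
t: 18.0
position: [483.0, 31.8, 42.1]
tcp_rot: [2.227, 2.215, -0.002]
force: [-4.9, -3.0, 9.4]
opening: 10.1
```

```bash
python3 -c "
from h import *
f=ctrl.grab_frame('wrist'); cv2.imwrite('pics/w10.png',f['color'])
f=ctrl.grab_frame('scene'); crop(f['color'],230,130,330,200,7,'sc10.png')
"
```

```text
(no output)
```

View pics/w10.png

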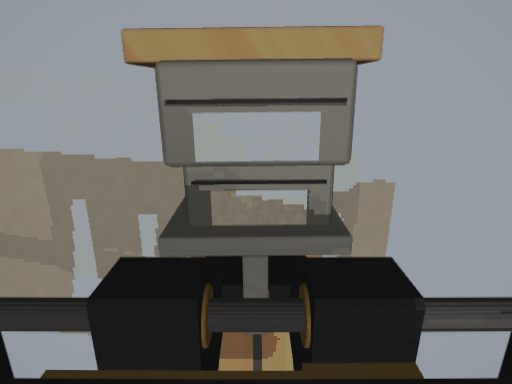

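View pics/sc10.png

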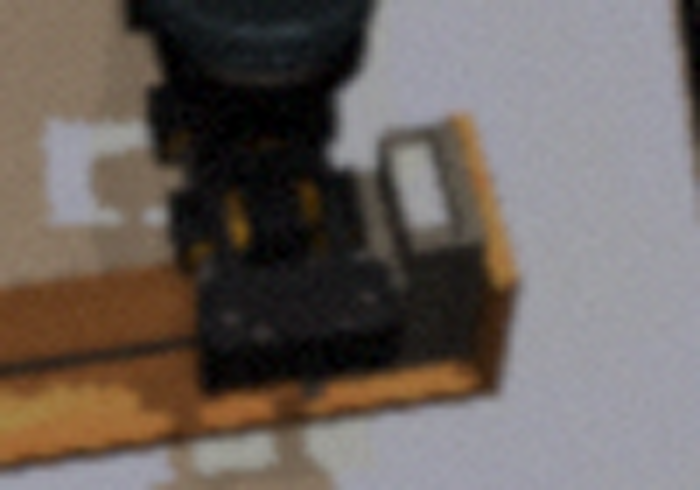

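>>> play_rows(
  deltas=[
    [[0,1,0],[0,0,0],5],
    [[0,0,0],[0,0,0],5],
  ],
)

```text
t: 18.27
position: [483.0, 31.9, 42.1]
tcp_rot: [2.226, 2.215, -0.004]
force: [-6.1, -8.0, 9.4]
opening: 9.8
```

>>> play_rows(
  deltas=[
    [[0,1,0],[0,0,0],5],
    [[0,0,0],[0,0,0],5],
  ],
)

```text
t: 18.43
position: [483.0, 31.9, 42.1]
tcp_rot: [2.225, 2.214, -0.006]
force: [-6.6, -13.0, 9.7]
opening: 10.1
```

The position has stalled at y=31.9 and the force is up to 13 N, so the boxes are snug. Relax, release and rise.

>>> play_rows(
  deltas=[
    [[0,-1,0],[0,0,0],5],
    [[0,-0.5,0],[0,0,0],20],
    [[0,0,0],[0,0,0],40],
    [[0,0,0],[0,0,0],40],
    [[0,0,0],[0,0,0],44],
    [[0,0,10],[0,0,0],44],
    [[0,0,30],[0,0,0],44],
    [[0,0,40],[0,0,0],44],
    [[0,-15,30],[0,0,0],70],
    [[-8,-38,5],[0,0,0],88],
    [[-12,-38,0],[0,0,0],88],
    [[-12,-38,0],[0,0,0],88],
  ],
)

```text
t: 19.43
position: [451.7, -97.3, 158.3]
tcp_rot: [2.223, 2.215, 0.002]
force: [0.7, -0.5, -1.1]
opening: 68.5
```

>>> play_rows(
  deltas=[
    [[-12,-25,0],[0,0,0],88],
    [[-13,-20,0],[0,0,0],88],
    [[-13,-10,0],[0,0,0],88],
    [[-12,0,0],[0,0,0],88],
    [[0,0,0],[0,0,0],88],
    [[0,0,0],[0,0,0],88],
  ],
)

```text
t: 19.93
position: [401.3, -151.2, 156.8]
tcp_rot: [2.229, 2.213, 0.001]
force: [-0.8, 0.1, 0.0]
opening: 88.2
```

```bash
python3 -c "
from h import *
s=st()
f=ctrl.grab_frame('wrist'); cv2.imwrite('pics/w11.png',f['color'])
E=wristT(f,s)
a=np.linspace(0,2*np.pi,5)[:4]
print(project(f,[[401+25*np.cos(t),-194+25*np.sin(t),66] for t in a],E).round(0).tolist())
f=ctrl.grab_frame('top'); crop(f['color'],150,170,300,280,5,'top11c.png')
"
```

```text
t 19.93 pos [ 401.3 -151.2  156.8] jaw deg -0.41 z [ 0.001 -0.    -1.   ] F [-0.8  0.1  0. ] open 88.2 q6 -0.63
[[287.0, 242.0], [256.0, 213.0], [225.0, 242.0], [256.0, 269.0]]
```

View pics/w11.png

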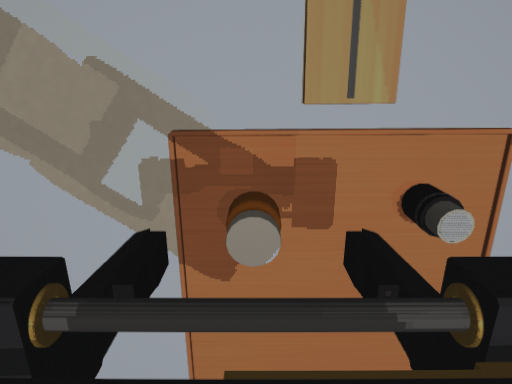

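View pics/top11c.png

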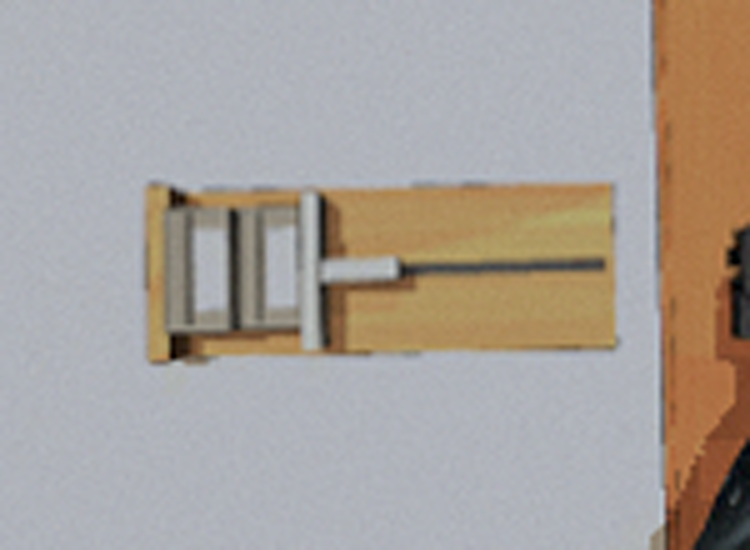

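Snug in the top view. The jar's lid is centred at (253,240), against a predicted (256,241). Descending on the jar.

>>> play_rows(
  deltas=[
    [[-0.5,-14,0],[0,0,0],88],
    [[-0.5,-14,0],[0,0,0],88],
    [[0,-13,0],[0,0,0],88],
    [[0,-2,-20],[0,0,0],88],
    [[0,0,-35],[0,0,0],88],
    [[0,0,-35],[0,0,0],88],
    [[0,0,-30],[0,0,0],88],
    [[0,0,-13],[0,0,0],88],
    [[0,0,-4],[0,0,0],88],
    [[0,0,0],[0,0,0],88],
    [[0,0,0],[0,0,0],88],
  ],
)

```text
t: 20.95
position: [401.1, -194.6, 19.8]
tcp_rot: [2.227, 2.214, 0.0]
force: [-0.3, 0.2, -0.1]
opening: 88.1
```

>>> play_rows(
  deltas=[
    [[0,0,0],[0,0,0],40],
    [[0,0,0],[0,0,0],40],
    [[0,0,0],[0,0,0],40],
    [[0,0,0],[0,0,0],40],
    [[0,0,0],[0,0,0],40],
    [[0,0,0],[0,0,0],40],
  ],
  grip_force=20,
)

```text
t: 21.45
position: [400.3, -194.3, 19.5]
tcp_rot: [2.228, 2.214, -0.0]
force: [-2.1, 0.2, -0.0]
opening: 50.1
```

>>> play_rows(
  deltas=[
    [[0,0,15],[0,0,0],40],
    [[0,0,35],[0,0,0],40],
    [[0,0,40],[0,0,0],40],
    [[0,0,35],[0,0,0],40],
    [[5,15,0],[0,0,0],40],
    [[12,34,0],[0,0,0],40],
    [[13,36,0],[0,0,0],40],
    [[13,36,0],[0,0,0],40],
    [[13,36,0],[0,0,0],40],
    [[13,36,0],[0,0,0],40],
    [[13,36,0],[0,0,0],40],
    [[13,36,0],[0,0,0],40],
  ],
)

```text
t: 22.45
position: [495.2, 72.8, 144.1]
tcp_rot: [-2.228, -2.215, 0.0]
force: [0.5, -0.5, -1.0]
opening: 49.2
```

>>> play_rows(
  deltas=[
    [[13,36,0],[0,0,0],40],
    [[13,36,0],[0,0,0],40],
    [[13,36,0],[0,0,0],40],
    [[13,36,0],[0,0,0],40],
    [[13,36,0],[0,0,0],40],
    [[10,25,0],[0,0,0],40],
    [[5,10,0],[0,0,0],40],
    [[0,0,0],[0,0,0],40],
    [[0,0,0],[0,0,0],40],
  ],
)

```text
t: 23.2
position: [574.6, 285.4, 143.4]
tcp_rot: [-2.227, -2.215, 0.003]
force: [-0.0, -1.5, -1.0]
opening: 49.1
```

```bash
python3 -c "
from h import *
s=st()
f=ctrl.grab_frame('wrist'); cv2.imwrite('pics/w12.png',f['color'])
"
```

```text
t 23.2 pos [574.6 285.4 143.4] jaw deg -0.31 z [-0.002 -0.001 -1.   ] F [-0.  -1.5 -1. ] open 49.1 q6 0.28
```

View pics/w12.png

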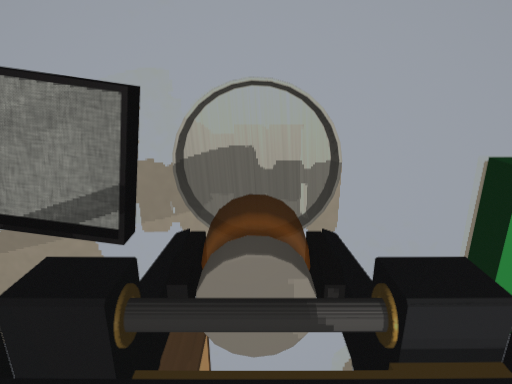

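>>> play_rows(
  deltas=[
    [[0,4,-15],[0,0,0],40],
    [[0,4,-30],[0,0,0],40],
    [[0,0,-35],[0,0,0],40],
    [[0,0,-25],[0,0,0],40],
    [[0,0,-10],[0,0,0],40],
    [[0,0,-3],[0,0,0],40],
    [[0,0,0],[0,0,0],40],
    [[0,0,0],[0,0,0],40],
  ],
)

```text
t: 23.92
position: [576.5, 293.8, 27.8]
tcp_rot: [2.228, 2.213, 0.003]
force: [0.7, 0.7, -0.3]
opening: 49.1
```

>>> play_rows(
  deltas=[
    [[0,0,-3],[0,0,0],40],
    [[0,0,-3],[0,0,0],40],
    [[0,0,-1.5],[0,0,0],40],
    [[0,0,-1],[0,0,0],40],
    [[0,0,0],[0,0,0],40],
  ],
)

```text
t: 24.33
position: [575.9, 294.1, 19.5]
tcp_rot: [2.227, 2.214, 0.002]
force: [-3.1, -0.5, 7.3]
opening: 49.1
```

>>> play_rows(
  deltas=[
    [[0,0,0.5],[0,0,0],58],
    [[0,0,0],[0,0,0],66],
    [[0,0,0],[0,0,0],70],
    [[0,0,0],[0,0,0],70],
    [[0,0,12],[0,0,0],70],
    [[0,0,35],[0,0,0],70],
    [[0,0,40],[0,0,0],70],
    [[0,0,40],[0,0,0],70],
    [[0,-20,10],[0,0,0],70],
    [[0,-38,0],[0,0,0],70],
    [[0,-40,0],[0,0,0],70],
    [[0,-40,0],[0,0,0],70],
  ],
)

```text
t: 25.33
position: [575.3, 155.0, 156.8]
tcp_rot: [2.225, 2.216, 0.002]
force: [0.6, 0.2, 0.2]
opening: 69.9
```

>>> play_rows(
  deltas=[
    [[-1.5,-40,0],[0,0,0],70],
    [[-1.5,-40,0],[0,0,0],70],
    [[-1.5,-40,0],[0,0,0],70],
    [[-1.5,-40,0],[0,0,0],70],
    [[-1.5,-40,0],[0,0,0],70],
    [[-1.5,-40,0],[0,0,0],70],
    [[-1.5,-30,0],[0,0,0],70],
    [[-1.5,-20,0],[0,0,0],70],
    [[0,-10,0],[0,0,0],70],
    [[0,0,0],[0,0,0],70],
    [[0,0,0],[0,0,0],70],
  ],
)

```text
t: 26.25
position: [563.3, -143.8, 155.5]
tcp_rot: [-2.229, -2.214, -0.001]
force: [0.4, 0.5, -0.5]
opening: 70.1
```

```bash
python3 -c "
from h import *
s=st()
f=ctrl.grab_frame('wrist'); cv2.imwrite('pics/w13.png',f['color'])
E=wristT(f,s)
a=np.linspace(0,2*np.pi,5)[:4]
print(project(f,[[562+15*np.cos(t),-182+15*np.sin(t),64] for t in a],E).round(0).tolist())
f=ctrl.grab_frame('top'); crop(f['color'],60,140,210,310,3.5,'top13c.png')
"
```

```text
t 26.25 pos [ 563.3 -143.8  155.5] jaw deg -0.39 z [ 0.  0. -1.] F [ 0.4  0.5 -0.5] open 70.1 q6 -0.45
[[274.0, 236.0], [255.0, 219.0], [236.0, 237.0], [255.0, 253.0]]
```

View pics/w13.png

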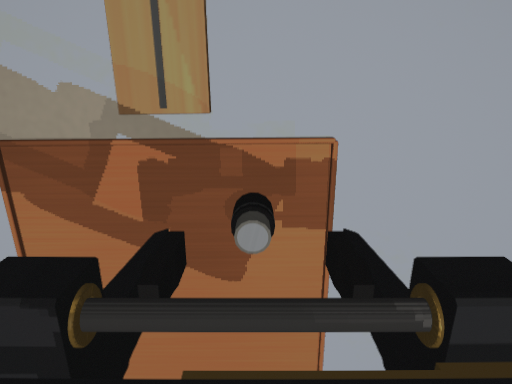

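View pics/top13c.png

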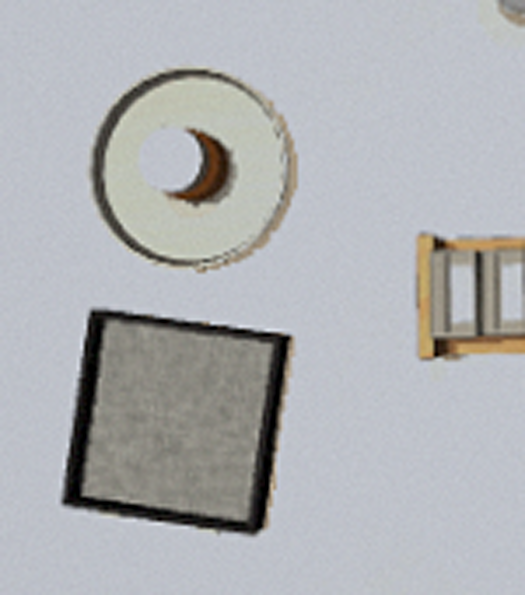

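The jar stands in the middle of the dish. The eyepiece's top is at (252,237), about 2 mm off the prediction. Descending on it.

>>> play_rows(
  deltas=[
    [[-1,-13,0],[0,0,0],70],
    [[-1,-13,0],[0,0,0],70],
    [[-0.5,-12,0],[0,0,0],70],
    [[0,0,-20],[0,0,0],70],
    [[0,0,-35],[0,0,0],70],
    [[0,0,-35],[0,0,0],70],
    [[0,0,-30],[0,0,0],70],
    [[0,0,-15],[0,0,0],70],
    [[0,0,-6],[0,0,0],70],
    [[0,0,-3],[0,0,0],70],
    [[0,0,0],[0,0,0],70],
    [[0,0,0],[0,0,0],70],
  ],
)

```text
t: 27.35
position: [561.8, -183.0, 12.6]
tcp_rot: [2.227, 2.213, 0.001]
force: [0.1, 0.2, 1.1]
opening: 70.2
```

>>> play_rows(
  deltas=[
    [[-0.5,0,-2],[0,0,0],70],
    [[0,0,0],[0,0,0],32],
    [[0,0,0],[0,0,0],32],
    [[0,0,0],[0,0,0],32],
    [[0,0,0],[0,0,0],32],
    [[0,0,0],[0,0,0],32],
    [[0,0,0],[0,0,0],32],
  ],
  grip_force=20,
)

```text
t: 27.93
position: [560.4, -182.2, 9.4]
tcp_rot: [2.228, 2.214, 0.0]
force: [-0.3, -0.6, 1.3]
opening: 36.7
```

>>> play_rows(
  deltas=[
    [[0,0,15],[0,0,0],32],
    [[0,0,35],[0,0,0],32],
    [[0,0,40],[0,0,0],32],
    [[0,0,40],[0,0,0],32],
    [[-5,15,0],[0,0,0],32],
    [[-11,34,0],[0,0,0],32],
    [[-12,36,0],[0,0,0],32],
    [[-12,36,0],[0,0,0],32],
    [[-12,36,0],[0,0,0],32],
    [[-12,36,0],[0,0,0],32],
    [[-12,36,0],[0,0,0],32],
    [[-12,36,0],[0,0,0],32],
  ],
)

```text
t: 28.93
position: [471.1, 84.5, 139.0]
tcp_rot: [-2.229, -2.214, -0.0]
force: [0.3, 0.3, 0.0]
opening: 37.1
```

>>> play_rows(
  deltas=[
    [[-12,36,0],[0,0,0],32],
    [[-12,36,0],[0,0,0],32],
    [[-12,36,0],[0,0,0],32],
    [[-12,36,0],[0,0,0],32],
    [[-12,36,0],[0,0,0],32],
    [[-8,25,0],[0,0,0],32],
    [[-3,10,0],[0,0,0],32],
    [[0,0,0],[0,0,0],32],
    [[0,0,0],[0,0,0],32],
  ],
)

```text
t: 29.68
position: [401.1, 297.5, 138.9]
tcp_rot: [2.226, 2.216, -0.001]
force: [0.5, -0.1, -1.1]
opening: 37.3
```

```bash
python3 -c "
from h import *
s=st()
f=ctrl.grab_frame('wrist'); cv2.imwrite('pics/w14.png',f['color'])
"
```

```text
t 29.68 pos [401.1 297.5 138.9] jaw deg -0.27 z [-0.    -0.001 -1.   ] F [ 0.5 -0.1 -1.1] open 37.3 q6 0.41
```

View pics/w14.png

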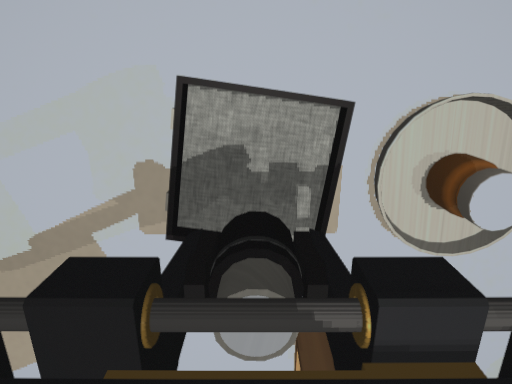

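>>> play_rows(
  deltas=[
    [[0,2,-15],[0,0,0],32],
    [[0,2,-30],[0,0,0],32],
    [[0,0,-35],[0,0,0],32],
    [[0,0,-25],[0,0,0],32],
    [[0,0,-9],[0,0,0],32],
    [[0,0,-3],[0,0,0],32],
    [[0,0,0],[0,0,0],32],
    [[0,0,0],[0,0,0],32],
  ],
)

```text
t: 30.4
position: [402.7, 301.8, 23.6]
tcp_rot: [2.229, 2.213, 0.003]
force: [-0.3, 0.9, -0.7]
opening: 37.4
```

>>> play_rows(
  deltas=[
    [[0,0,-3],[0,0,0],32],
    [[0,0,-3],[0,0,0],32],
    [[0,0,-2],[0,0,0],32],
    [[0,0,-1],[0,0,0],32],
    [[0,0,0],[0,0,0],32],
  ],
)

```text
t: 30.82
position: [402.1, 302.2, 15.2]
tcp_rot: [2.227, 2.215, 0.002]
force: [-4.8, -3.1, 17.0]
opening: 37.3
```

>>> play_rows(
  deltas=[
    [[0,0,0.5],[0,0,0],46],
    [[0,0,0],[0,0,0],54],
    [[0,0,0],[0,0,0],58],
    [[0,0,0],[0,0,0],58],
    [[0,0,12],[0,0,0],58],
    [[0,0,35],[0,0,0],58],
    [[0,0,40],[0,0,0],58],
    [[0,0,40],[0,0,0],58],
    [[-10,30,20],[0,0,0],58],
    [[-10,35,0],[0,0,0],58],
    [[-10,35,0],[0,0,0],58],
    [[-10,35,0],[0,0,0],58],
  ],
)

```text
t: 31.82
position: [361.1, 438.4, 162.7]
tcp_rot: [2.229, 2.213, 0.004]
force: [0.8, 0.6, -0.2]
opening: 57.9
```

>>> play_rows(
  deltas=[
    [[-10,35,0],[0,0,0],58],
    [[-10,35,0],[0,0,0],58],
    [[-10,35,0],[0,0,0],58],
    [[-10,30,0],[0,0,0],58],
    [[0,0,0],[0,0,0],58],
    [[0,0,0],[0,0,0],58],
    [[0,0,0],[0,0,0],58],
  ],
)

```text
t: 32.4
position: [321.1, 571.4, 160.8]
tcp_rot: [2.227, 2.215, -0.001]
force: [0.6, -0.5, -0.3]
opening: 57.6
```

```bash
python3 -c "
from h import *
s=st()
f=ctrl.grab_frame('scene'); crop(f['color'],200,100,420,270,3.6,'sc15.png')
f=ctrl.grab_frame('top'); cv2.imwrite('pics/top15.png',f['color']); crop(f['color'],60,110,290,300,3.4,'top15c.png')
"
```

```text
t 32.4 pos [321.1 571.4 160.8] jaw deg -0.32 z [-0.    -0.001 -1.   ] F [ 0.6 -0.5 -0.3] open 57.6 q6 0.88
```

View pics/sc15.png

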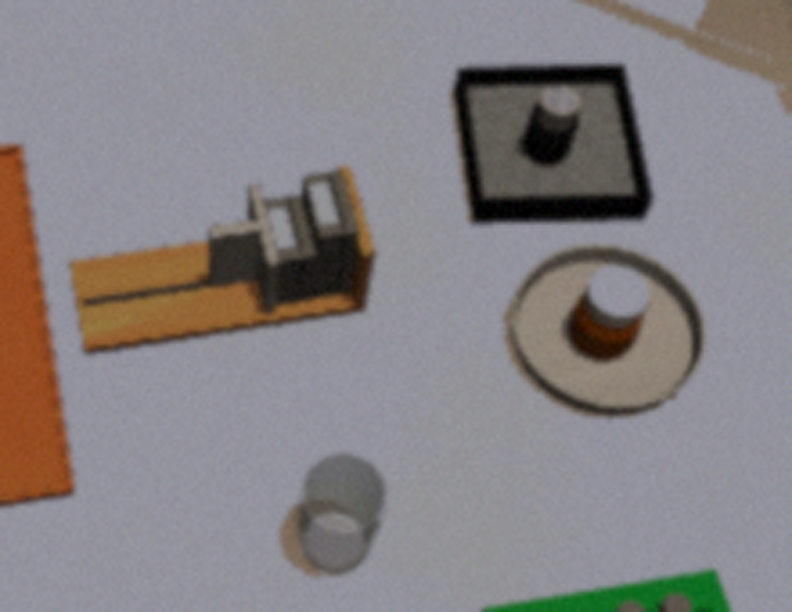

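View pics/top15c.png

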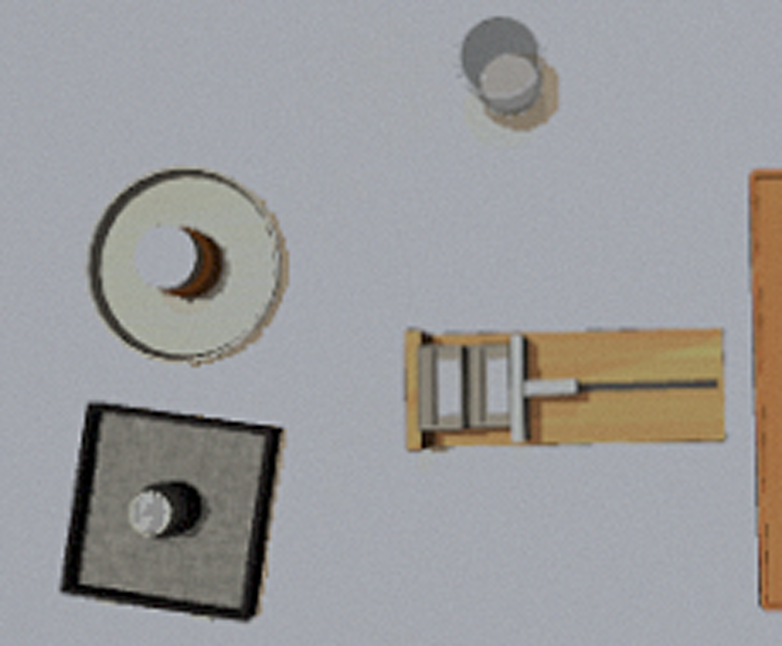

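```bash
python3 -c "
from h import *
f=ctrl.grab_frame('top')
tr=lambda u:(np.asarray(u,float)+.5)/3.4-.5+[60,110]
np.set_printoptions(precision=1,suppress=True)
print('stop top',unproj(f,tr([[510,335],[523,335],[525,440],[512,440]]),79)[:,:2])
print('tall',unproj(f,tr([[420,346],[466,345],[465,428],[420,430]]),94)[:,:2])
print('jar',unproj(f,tr([[167,257]]),66)[:,:2],'eye',unproj(f,tr([[151,513]]),70)[:,:2],'beaker',unproj(f,[[208,132]],0)[:,:2])
print(ctrl.finish_job())
"
```

```text
stop top [[518.7  56.1]
 [518.5  47.5]
 [449.3  47. ]
 [449.4  55.6]]
tall [[511.8 113.9]
 [511.9  83.7]
 [458.   84.9]
 [457.1 114.2]]
jar [[576.3 292.7]] eye [[402.8 301.1]] beaker [[712.9  64.9]]
the job is handed in; nothing more can be done
None
```

The job is done and handed in at about 32 s, well under the 136 s limit; no verdict was reported.

- **Boxes and stop:** The tall box stands against the rack wall with the short box beside it. I gripped the stop's fin and slid it until the arm stalled at about 13 N. In the last top picture the tall box's wall-side face is at y ≈ 114, level with the wall. The stop's face is about 58 mm from the wall where 60 mm is the true snug gap, so my estimate of the joint is 0.110–0.112. That is within the allowed 0.105–0.1135, and the 2 mm difference is about the camera calibration error.
- **Jar and eyepiece:** The jar stands upright at (576, 293) mm, about 1–2 mm from the dish centre. The eyepiece stands upright at (403, 301) mm, about 2 mm from the case centre.
- **Beaker:** It appears untouched. It looks the same in the last pictures, and I kept clear of it throughout. I didn't measure its final position separately: the "beaker" figure in the last printout reused the starting pixel.
- **Forces:** The highest reading I saw after a move was about 17 N, when setting the eyepiece down. The gripper was clear of everything at the end.

No check failed. The camera views differed from each other by 1–3 mm, and the gripper read about 37 mm on the eyepiece's 38 mm barrel and 49–50 mm on the 50 mm jar.

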